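# Gauge the bottle necks and sort out the wrong inserts

### The arm

A 6-joint arm with a two-finger parallel gripper is mounted at the origin on the work surface. World frame = base frame: x ahead of the robot, y to its left, z up, the work surface at z = 0. Lengths are in mm, angles in rad, forces in N, time in s.
With the tool pointing down it reaches from about 350 to 975 mm from the base axis. Payload 4.9 kg.
Tool frame: the origin (TCP) lies midway between the tips of the shut fingers; the grasp point (between the pads) lies manip.hold_point_z behind it (manip.hold_point_z is the distance from the TCP to the grasp point, in mm); z points along the fingers, y is the line along which they close (so a half turn about z gives the same grasp; the last joint's range is limited). The gripper opens to 85 mm and grips with 20 to 120 N. Pads are 22 mm wide; open, the fingers measure 114 mm over their backs; the gripper's body (76 mm by 85 mm) begins 54 mm behind the grasp point. The pads swing forward as they close: fully open they stand 13 mm farther back than shut.
Start: joints at [0.986, 0.053, 1.613, -0, 1.476, -0.119], TCP at [280.698, 558.4, 231.304] pointing down, gripper open.
Joint ranges: [-3.01, 3.01], [-1.01, 2.22], [0.06, 2.58], [-1.02, 4.17], [0.09, 2.62], [-3.14, 3.14]. Speed limits (rad/s): [2.57, 2.57, 3.14, 3.14, 3.14, 3.14].

### API

Orientations are given as a unit quaternion [w, x, y, z].
In Python, from bench import manip, viewer gives the robot as it stands.
- The arm moves only by the tool jog_arm, never from a script. Its argument "motion" is a list that holds one entry, the list of rows, each a list of 4 numbers: the shift along the tool's x, y, z in m, then the turn about the tool's z in rad. In form: [[[tx, ty, tz, roll], ...]]. A call has 1 to 12 rows; each row is the pose to reach, as a shift and turn from the pose commanded when the call began, along the tool's axes at that moment; what a row does not reach only later rows make up. A row lasts 1/12 s, in which the tool goes at most 41.7 mm and 7.16 degrees, less where a joint would pass 70% of its speed; a pose out of reach is approached as far as the arm can. A call with a gripper value outside its range is refused whole. "jaw" is the finger opening in m, from 0 to 0.0854, set as the call begins (left out, the last holds). The fingers move at their own pace and stop on an object; the grip force is fixed at half the most. Time passes only in rows, so rows that repeat a pose let the fingers close. It gives the time, the measured TCP pose, the force, the opening and the grip force at its end, in the units of the state.
- manip.read_state(): the state, without advancing time (a new reading comes with each control period).
- viewer.camera(name): name is "scene" or "top"; returns a dict with "pixels" (384x512x3 uint8, red, green, blue), "fx", "fy", "cx", "cy" (pixels), "dist_coeffs" ([k1, k2, p1, p2, k3] as OpenCV has them; the pictures are not rectified), "extrinsics" (4x4, takes a point from world to camera coordinates). Camera axes: x right, y up, looking along -z (the intrinsics and any distortion apply to the point x, -y, -z); pixel columns grow to the right and rows downward; lengths in mm; the calibration is good to about 2 mm. A picture is of the moment at which its call begins. There is no depth.
- manip.finish_job(): hands the job in; it is judged then, once.
The state is a dict: "time": time; "qpos": joint angles; "dq": joint speeds; "joint_efforts": joint torques, N m; "tcp_pos": TCP position; "tcp_rot": TCP orientation; "contact_force": force on the tool from outside, world axes, zero at the start; "torque": the same for the moment, N m; "opening": finger opening in mm; "finger_force": force on a finger pad.
Only numpy, scipy, OpenCV 4.12 (cv2) and the standard library are available. Lean on these libraries where they do the work, as an engineer would, in place of code of your own. Each camera call takes 0.05 s, during which the arm holds its last target. There are 200 camera calls.

### The job

Find out which of the three open bottles in the white rack have a bad neck by trying the go gauge from the wooden stand in them, gently, since pushing hard cracks the glass: a good neck lets the pin in all the way to the pink collar, a bad one stops it part-way down. Stand every bad bottle upright in the pink tray, leave the good ones standing in the rack, and put the gauge back in its stand, all the way down. Leave the capped bottle, the glass dish and the buffer block where they are.

Things in the scene. Friction and masses are not known exactly. Their poses are not given: they have to be found in the camera images.
- gauge_center (a point): The go gauge, 94 mm long, 0.09 kg, at the start upright in its stand: from the bottom a steel pin 14 mm across and 34 mm long (end chamfered to 10.5 mm), a pink collar 26 mm across and 5 mm thick, a round handle 16 mm across and 55 mm long. The point is half-way up its axis: 47 mm above the pin's end, 13 mm above the collar's underside. z is up its axis.
- stand_mouth (a point): The gauge's stand, a fixed wooden block 60 x 60 x 45 mm with one round hole 17 mm across and 40 mm deep. The point is the middle of the hole's mouth, on the block's top. The gauge is home when its collar rests on the block, its pin in the hole.
- bottle_a_center (a point): Open, empty black glass bottle in a rack cell, 0.08 to 0.17 kg: round foot 44 mm across, 44 mm high, with a white band; shoulder; threaded neck 28 mm across from 54 mm up to the mouth at 82 mm. The 17 mm mouth and bore go straight down the middle. The point is half-way up on its axis, 41 mm below the mouth; z is up its axis. It has 2 mm of play each way in its cell.
- bottle_b_center (a point): A bottle just like bottle_a, its point likewise. In each bottle's neck, 13 mm below the mouth, begins a black insert 15 mm tall: a right one has a 16 mm bore and lets the gauge's pin through until the collar meets the mouth; a wrong one has a 9 mm bore and stops the pin's end at 13 mm depth.
- bottle_c_center (a point): A bottle just like bottle_a, its point likewise. The three look alike from outside; one or two of the three have the wrong insert, different ones each time. The inserts are insert_a to insert_d (the fourth is shut in the capped bottle) and are not tracked: only the gauge tells. The stop inside a bad neck is hard; the glass cracks if the gauge is pressed on it with more than about 45 N.
- rack: The bottle rack, a fixed white tray 56 mm (its x) by 160 mm (its y), 20 mm high, walls and floor 4 mm, with three cells 48 x 48 mm in a row along its y at -52, 0 and +52 mm. Origin: middle of its underside.
- tray: The tray for bad bottles, fixed, pink, 112 mm (its x) by 182 mm (its y) outside, walls and floor 4 mm, walls 14 mm high, empty; two bottles stand in it side by side along its y. Origin: middle of its underside.
- capped: A filled, capped bottle to be left alone: black, 44 mm across, gold cap, 98 mm tall; it stands beyond the rack. Origin: middle of its underside.
- dish: A small glass dish to be left alone, 60 mm across, 26 mm high, beyond the rack. Origin: middle of its underside.
- buffer: A pink buffer block to be left alone, 28 x 95 x 28 mm (its long side along its y), on the robot's side of the rack. Origin: middle of its underside.

How it is judged:
By the outcome, as a careful person would: the job done as asked, in the order asked, and still so for the second after the job is handed in, with the robot touching nothing.
It also fails if it takes over 72 s, if anything falls off the work surface, if the arm or the gripper's body presses on something with over 40 N, if the wrist force passes 120 N, or if a joint passes its speed limit or range.

## Working session

There is one attempt and no reset: what is moved stays moved. The work goes in short steps, Python scripts to look and compute and a tool call to move; the robot and the scene stay as the last step left them, time stands still between calls to the robot, and variables do not carry over. Pictures are saved under pics/ and viewed, at most 10 in all, crops included, and the job is handed in when it is done.

Besides the shell and the picture viewer there is one more tool, called as name(argument=value, ...), one argument or row to a line, values as JSON. jog_arm: Moves the arm, as the interface text tells. Its arguments: {"type":"object","properties":{"motion":{"type":"array"},"jaw":{"type":"number"}},"required":["motion"]}

```bash
ls; mkdir -p pics; python3 - <<'E'
from bench import manip, viewer
import cv2,numpy as np
print(manip.read_state(), manip.hold_point_z)
for n in("scene","top"):
    c=viewer.camera(n); cv2.imwrite(f"pics/{n}0.png",cv2.resize(c["pixels"][:,:,::-1],(800,600),interpolation=cv2.INTER_CUBIC))
    np.save(n+".npy",c["pixels"]); print({k:v for k,v in c.items() if k!="pixels"})
E
```

```text
pics
{'time': 0.0, 'qpos': array([ 9.85997490e-01,  5.33472417e-02,  1.61431541e+00, -3.15148036e-05,
        1.47598465e+00, -1.18953379e-01]), 'dq': array([ 0.00020446, -0.0016177 ,  0.0011417 , -0.00125159,  0.00012718,
       -0.00127711]), 'joint_efforts': array([-2.02493924e-03, -3.93673217e+01, -3.70185471e+01, -2.76090259e-04,
        7.16859824e-03, -3.36882010e-05]), 'tcp_pos': array([280.36825241, 557.8824436 , 230.05618529]), 'tcp_rot': array([-3.39353554e-04,  2.30820720e-01,  9.72995755e-01, -9.69785025e-04]), 'contact_force': array([-0.54994373,  0.25414962,  0.20489415]), 'torque': array([-0.00158488, -0.02849102,  0.00294308]), 'finger_force': 0.0, 'opening': 85.56019551643107} 18.700000000000003
{'fx': 395.5349073385544, 'fy': 395.5349073385544, 'cx': 256.8127077214771, 'cy': 188.82677875743994, 'dist_coeffs': array([-0.09864219,  0.        ,  0.        ,  0.        ,  0.        ]), 'extrinsics': array([[ 7.41045633e-01,  6.71314891e-01, -1.36999163e-02,
        -4.11666460e+02],
       [-4.84744552e-01,  5.48991500e-01,  6.80904584e-01,
         2.24461067e+02],
       [ 4.64622524e-01, -4.97940409e-01,  7.32243989e-01,
        -1.16935988e+03],
       [ 0.00000000e+00,  0.00000000e+00,  0.00000000e+00,
         1.00000000e+00]])}
{'fx': 414.0463109849953, 'fy': 414.0463109849953, 'cx': 259.357635955634, 'cy': 193.7229740954149, 'dist_coeffs': array([-0.14875117,  0.        ,  0.        ,  0.        ,  0.        ]), 'extrinsics': array([[-1.31580815e-02, -9.99649906e-01,  2.29549633e-02,
        -5.41833045e+00],
       [ 9.87301046e-01, -9.35395351e-03,  1.58584828e-01,
        -5.31990829e+02],
       [-1.58314589e-01,  2.47501314e-02,  9.87078478e-01,
        -9.15453614e+02],
       [ 0.00000000e+00,  0.00000000e+00,  0.00000000e+00,
         1.00000000e+00]])}
```

View pics/top0.png

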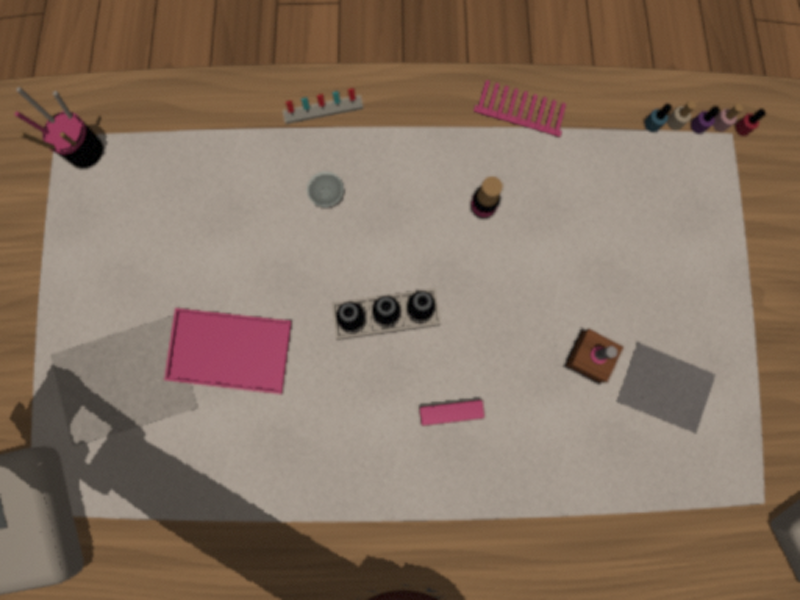

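View pics/scene0.png

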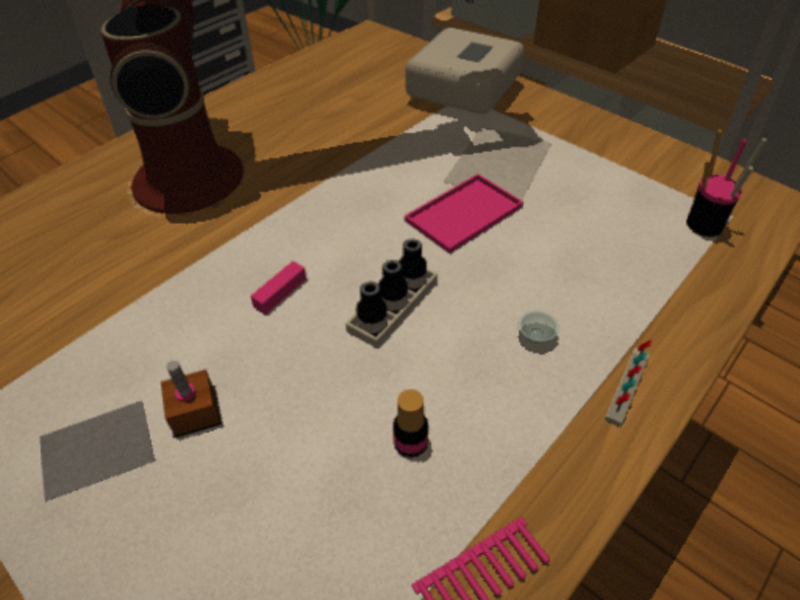

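The top view (800x600 px) shows the gauge top at (611,352), mouths at (348,312), (385,303) and (420,299), and the tray centred near (229,350). The scene view has the gauge top at (174,366) and mouths at (371,288), (392,267) and (412,245).

```bash
cat > h.py <<'E'
import numpy as np,cv2
from bench import manip, viewer
def ray(c,u,v):
    K=np.array([[c["fx"],0,c["cx"]],[0,c["fy"],c["cy"]],[0,0,1]])
    p=cv2.undistortPoints(np.array([[[u,v]]],float),K,c["dist_coeffs"])[0,0]
    E=c["extrinsics"];R=E[:3,:3];o=-R.T@E[:3,3]
    d=R.T@np.array([p[0],-p[1],-1]);return o,d/np.linalg.norm(d)
def atz(c,u,v,z):
    o,d=ray(c,u,v);return o+d*(z-o[2])/d[2]
def proj(c,P):
    K=np.array([[c["fx"],0,c["cx"]],[0,c["fy"],c["cy"]],[0,0,1]])
    E=c["extrinsics"];q=(E[:3,:3]@np.atleast_2d(P).T).T+E[:3,3]
    q=q*[1,-1,-1];return cv2.projectPoints(q,np.zeros(3),np.zeros(3),K,c["dist_coeffs"])[0][:,0]
def crop(c,u,v,w,h,s,name):
    cv2.imwrite(f"pics/{name}.png",cv2.resize(c["pixels"][v:v+h,u:u+w,::-1],None,fx=s,fy=s,interpolation=cv2.INTER_CUBIC))
E
python3 - <<'E'
from h import *
np.set_printoptions(precision=1,suppress=True)
t=viewer.camera("top");s=viewer.camera("scene");k=.64
T=lambda u,v,z:atz(t,u*k,v*k,z)[:2]
S=lambda u,v,z:atz(s,u*k,v*k,z)[:2]
print("gauge",T(611,352,105),S(174,366,105))
for a,b in zip([(348,312),(385,303),(420,299)],[(412,245),(392,267),(371,288)]):print("mouth",T(*a,86),S(*b,86))
for p in [(176,309),(291,320),(282,392),(166,381)]:print("tray",T(*p,14))
for p in [(334,303),(436,291),(439,324),(337,339)]:print("rack",T(*p,20))
for p in [(420,405),(483,399),(485,417),(422,425)]:print("buf",T(*p,28))
for p in [(589,329),(622,345),(603,381),(567,367)]:print("stand",T(*p,45))
print("cap",T(490,187,98),"dish",T(326,190,26))
# composite crop: stand + rack in top, same in scene
A=[]
for c,u,v in[(t,355,200),(t,205,175),(s,95,220),(s,215,145)]:
    A.append(cv2.resize(c["pixels"][v:v+70,u:u+90,::-1],(396,297),interpolation=cv2.INTER_CUBIC))
cv2.imwrite("pics/comp.png",np.vstack([np.hstack(A[:2]),np.hstack(A[2:])]))
E
```

```text
gauge [ 449.3 -296.9] [ 453.9 -294.4]
mouth [512.4  70.5] [513.7  71.3]
mouth [524.8  18.2] [522.9  18.3]
mouth [530.  -31.3] [529.1 -30.8]
tray [530.  341.1]
tray [511.5 161.9]
tray [402.7 174.3]
tray [419.5 352.9]
rack [536.1  95.9]
rack [553.1 -59.1]
rack [502.4 -62.6]
rack [481.2  91.2]
buf [381.5 -31.5]
buf [ 388.7 -125. ]
buf [ 362.2 -127.3]
buf [352.2 -34. ]
stand [ 489.  -285.8]
stand [ 464.2 -335.7]
stand [ 411.1 -303.2]
stand [ 433.  -249.3]
cap [ 691.8 -135.3] dish [713.3 109.2]
```

View pics/comp.png

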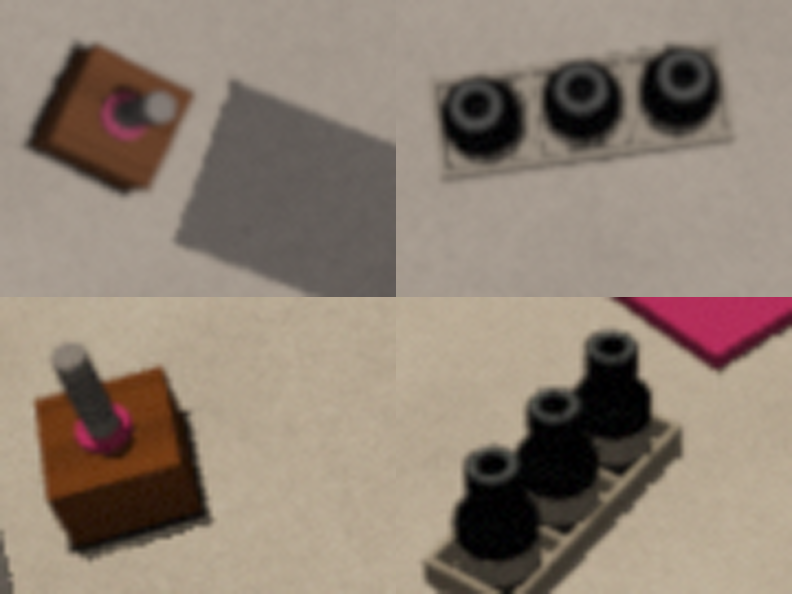

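The composite crop shows the gauge top at (160,107) in the top view and (71,356) in the scene view. The mouths are at (476,106), (581,90) and (684,76) in the top view and (611,348), (555,405) and (492,465) in the scene view.

```bash
python3 - <<'E'
from h import *
np.set_printoptions(precision=1,suppress=True)
t=viewer.camera("top");s=viewer.camera("scene")
f=lambda x,y,u,v:(u+(x+.5)/4.4-.5,v+(y+.5)/4.243-.5)
def both(a,b,z):
    A=atz(t,*a,z)[:2];B=atz(s,*b,z)[:2];
    o1,d1=ray(t,*a);o2,d2=ray(s,*b)
    M=np.c_[d1,-d2];q=np.linalg.lstsq(M,o2-o1,rcond=None)[0]
    print(A,B,(A+B)/2,"tri",(o1+d1*q[0]+o2+d2*q[1])/2)
both(f(160,107,355,200),f(71,59,95,220),105)
print("collar z50 top/scene",atz(t,*f(124,113,355,200),50),atz(s,*f(104,130,95,220),50))
for a,b in[((80,106),(215,51)),((185,90),(159,108)),((288,76),(96,168))]:both(f(*a,205,175),f(*b,215,145),86)
st=manip.read_state();w,x,y,z=st['tcp_rot'];
from scipy.spatial.transform import Rotation as R
r=R.from_quat([x,y,z,w]).as_matrix();print(r,st['tcp_pos'])
E
```

```text
[ 450.3 -296.8] [ 451.5 -294.3] [ 450.9 -295.5] tri [ 450.9 -295.4  105.4]
collar z50 top/scene [ 451.7 -296.2   50. ] [ 451.4 -295.2   50. ]
[512.6  70.3] [513.   71.4] [512.8  70.9] tri [512.9  70.7  86.3]
[520.5  17.7] [520.9  20. ] [520.7  18.8] tri [521.   18.5  86.9]
[527.4 -34.1] [527.3 -32. ] [527.3 -33. ] tri [527.7 -33.4  87.2]
[[-0.9  0.4 -0. ]
 [ 0.4  0.9 -0. ]
 [ 0.  -0.  -1. ]] [280.6 558.2 230.9]
```

jog_arm(
  motion=[
    [[-0.388,-0.284,0,0.965],[-0.388,-0.284,0,0.965],[-0.388,-0.284,0,0.965],[-0.388,-0.284,0,0.965],[-0.388,-0.284,0,0.965],[-0.388,-0.284,0,0.965],[-0.388,-0.284,0,0.965],[-0.388,-0.284,0,0.965],[-0.388,-0.284,0,0.965],[-0.388,-0.284,0,0.965],[-0.388,-0.284,0,0.965],[-0.388,-0.284,0,0.965]],
  ],
  jaw=0.06,
)

```text
time: 1.3
tcp_pos: [501.1, 126.8, 231.5]
tcp_rot: [0.001, 0.657, 0.754, -0.0]
contact_force: [0.6, 0.8, -0.1]
opening: 60.0
finger_force: 0.0
```

jog_arm(
  motion=[
    [[-0.413,-0.107,0.06,0],[-0.413,-0.107,0.06,0],[-0.413,-0.107,0.06,0],[-0.413,-0.107,0.06,0],[-0.413,-0.107,0.06,0],[-0.413,-0.107,0.06,0],[-0.413,-0.107,0.06,0],[-0.413,-0.107,0.06,0],[-0.413,-0.107,0.06,0],[-0.413,-0.107,0.06,0],[-0.413,-0.107,0.06,0],[-0.413,-0.107,0.06,0]],
  ],
)

```text
time: 2.3
tcp_pos: [450.4, -296.2, 170.6]
tcp_rot: [-0.001, 0.658, 0.753, -0.0]
contact_force: [-0.7, 0.3, 0.5]
opening: 59.7
finger_force: 0.0
```

```bash
python3 - <<'E'
from h import *
for i in range(3):
    c=viewer.camera("scene"); s=manip.read_state();print(s['tcp_pos'],s['tcp_rot'],s['contact_force'])
t=viewer.camera("top")
A=[cv2.resize(x["pixels"][v:v+140,u:u+180,::-1],(400,311)) for x,u,v in((c,30,150),(t,310,160))]
cv2.imwrite("pics/g1.png",np.hstack(A))
E
```

```text
[ 450.97537454 -294.33183424  170.85049361] [-6.81130018e-04  6.56959676e-01  7.53925372e-01  2.32010906e-04] [0.09247439 0.432942   1.24776282]
[ 451.39024361 -293.22224775  171.13020883] [-4.75522154e-04  6.56263173e-01  7.54531852e-01  3.24919904e-04] [-0.85423783 -0.27625135  0.36888045]
[ 451.66800313 -292.55872576  171.32188572] [-2.46158321e-04  6.55729913e-01  7.54995450e-01  3.00549936e-04] [ 0.10333752 -0.27722891 -0.96439914]
```

View pics/g1.png

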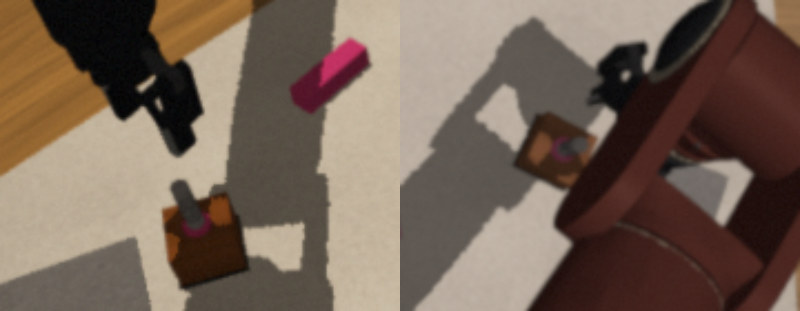

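Both fingers line up with the gauge handle (scene crop: fingers near (180,150), handle top (180,185)). I'm descending.

jog_arm(
  motion=[
    [[-0.003,-0.001,0.03,0],[-0.003,-0.001,0.06,0],[-0.003,-0.001,0.085,0],[-0.003,-0.001,0.1,0],[-0.003,-0.001,0.108,0],[-0.003,-0.001,0.108,0],[-0.003,-0.001,0.108,0],[-0.003,-0.001,0.108,0]],
  ],
)

```text
time: 3.17
tcp_pos: [452.2, -297.0, 65.2]
tcp_rot: [0.002, 0.656, 0.755, -0.0]
contact_force: [-0.0, -0.1, 0.7]
opening: 60.3
finger_force: 0.0
```

jog_arm(
  motion=[
    [[0,0,0,0],[0,0,0,0],[0,0,0,0],[0,0,0,0],[0,0,0,0],[0,0,0,0],[0,0,0,0],[0,0,0,0]],
  ],
  jaw=0.004,
)

```text
time: 3.83
tcp_pos: [451.3, -297.0, 64.1]
tcp_rot: [0.001, 0.656, 0.755, -0.0]
contact_force: [-0.8, 0.6, 6.1]
opening: 14.8
finger_force: 58.5
```

jog_arm(
  motion=[
    [[0,0,-0.01,0],[0,0,-0.03,0],[0,0,-0.055,0],[0,0,-0.085,0],[0,0,-0.11,0],[0,0,-0.12,0],[0,0,-0.12,0],[0,0,-0.12,0]],
  ],
)

```text
time: 4.5
tcp_pos: [450.7, -296.4, 182.7]
tcp_rot: [-0.0, 0.656, 0.755, 0.0]
contact_force: [-1.1, -0.8, -1.3]
opening: 14.7
finger_force: 59.2
```

jog_arm(
  motion=[
    [[0.01,0.0045,0,0],[0.035,0.0155,0,0],[0.07,0.031,0,0],[0.105,0.0465,0,0],[0.14,0.062,0,0],[0.175,0.0775,0,0],[0.205,0.091,0,0],[0.23,0.102,0,0],[0.245,0.109,0,0],[0.251,0.112,0,0],[0.251,0.112,0,0],[0.251,0.112,0,0]],
  ],
)

```text
time: 5.5
tcp_pos: [525.9, -32.4, 181.8]
tcp_rot: [-0.001, 0.656, 0.755, -0.001]
contact_force: [-0.5, -0.4, -0.4]
opening: 15.0
finger_force: 59.1
```

```bash
python3 - <<'E'
from h import *
for i in range(5):
    t=viewer.camera("top"); s=manip.read_state();print(s['tcp_pos'],s['tcp_rot'],s['contact_force'],s['opening'])
c=viewer.camera("scene")
A=[cv2.resize(x["pixels"][v:v+90,u:u+90,::-1],(400,400)) for x,u,v in((c,200,110),(t,220,150))]
cv2.imwrite("pics/g2.png",np.hstack(A))
E
```

```text
[526.0951799  -32.91165731 182.20456078] [-7.13144836e-04  6.56109284e-01  7.54665256e-01 -6.70984289e-04] [-0.28918183 -0.5444021  -0.21010916] 14.493511272680722
[526.23609731 -33.24325747 182.54750986] [-4.77928961e-04  6.56382777e-01  7.54427721e-01 -4.84321554e-04] [-0.52503342 -0.66631905 -0.90305453] 14.644138486656152
[526.38286726 -33.43314901 182.79521485] [-3.07633932e-04  6.56527146e-01  7.54302261e-01 -3.33116834e-04] [ 0.34546564  0.79967104 -0.97115241] 14.2558814706772
[526.51484038 -33.43830995 183.0818532 ] [-1.02786407e-04  6.56543315e-01  7.54288294e-01 -1.86316036e-04] [ 0.16011889 -0.95355048 -0.72336581] 14.70073322327942
[526.58238294 -33.40069749 183.19472421] [-4.45282142e-05  6.56542973e-01  7.54288613e-01 -1.06534853e-04] [-0.00477535  0.35003563 -1.11849239] 14.491825986186461
```

View pics/g2.png

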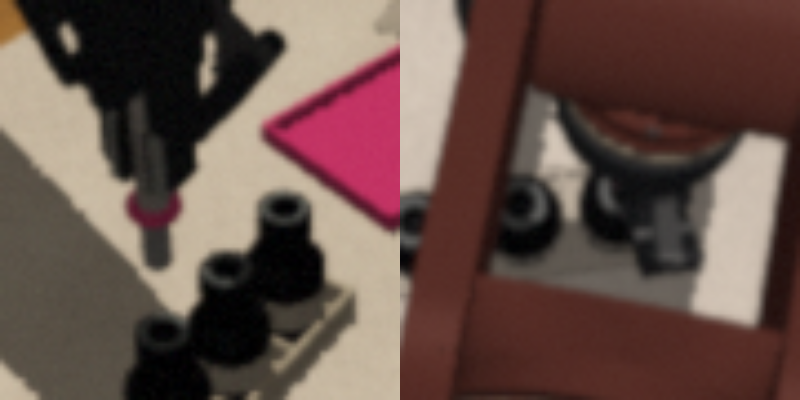

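The pin end is at crop pixel (157,261) and mouth C at (162,333) in the left (scene) panel. I'll compare the two in world coordinates.

```bash
python3 - <<'E'
from h import *
c=viewer.camera("scene");f=lambda x,y:(200+(x+.5)/4.444-.5,110+(y+.5)/4.444-.5)
s=manip.read_state();print(s['tcp_pos'])
z=s['tcp_pos'][2]
print("pin",atz(c,*f(157,261),z-53),"collar",atz(c,*f(154,208),z-53+36.5),"mouth",atz(c,*f(162,333),86))
# predicted px of pin end + collar if on the tcp axis
P=s['tcp_pos']+[[0,0,-53],[0,0,-16.5],[0,0,-19]]
print((proj(c,P)-[200,110]+.5)*4.444-.5)
E
```

```text
[526.72581897 -33.18574979 183.3879182 ]
pin [524.63810819 -30.4164841  130.3879182 ] collar [527.61648671 -32.58056486 166.8879182 ] mouth [527.37566977 -33.20333168  86.        ]
[[156.04233931 266.20925898]
 [151.63357538 207.80076528]
 [151.94421623 211.92501087]]
```

jog_arm(
  motion=[
    [[0,0,0.01,0],[0,0,0.025,0],[0,0,0.036,0],[0,0,0.041,0],[0,0,0.044,0],[0,0,0.046,0],[0,0,0.048,0],[0,0,0.05,0],[0,0,0.05,0],[0,0,0.05,0]],
  ],
)

```text
time: 6.68
tcp_pos: [526.9, -32.4, 133.5]
tcp_rot: [0.0, 0.656, 0.755, 0.0]
contact_force: [0.5, -0.6, -1.5]
opening: 14.4
finger_force: 59.2
```

jog_arm(
  motion=[
    [[0,0,0.002,0],[0,0,0.004,0],[0,0,0.005,0],[0,0,0.006,0],[0,0,0.007,0],[0,0,0.008,0],[0,0,0.009,0],[0,0,0.009,0]],
  ],
)

```text
time: 7.35
tcp_pos: [527.4, -32.6, 125.9]
tcp_rot: [0.001, 0.656, 0.755, 0.0]
contact_force: [-0.7, -1.0, 5.2]
opening: 14.3
finger_force: 60.2
```

jog_arm(
  motion=[
    [[0,0,0.0005,0],[0,0,0.001,0],[0,0,0.001,0],[0,0,0.001,0]],
  ],
)

```text
time: 7.68
tcp_pos: [527.7, -32.6, 125.9]
tcp_rot: [0.001, 0.656, 0.755, 0.0]
contact_force: [-2.8, 0.1, 9.4]
opening: 14.4
finger_force: 60.5
```

jog_arm(
  motion=[
    [[0,0,-0.008,0],[0,0,-0.02,0],[0,0,-0.035,0],[0,0,-0.035,0],[0.015,0,-0.035,0],[0.035,0.0005,-0.035,0],[0.048,0.0005,-0.035,0],[0.052,0.0005,-0.035,0],[0.052,0.0005,-0.035,0],[0.052,0.0005,-0.035,0],[0.052,0.0005,-0.035,0]],
  ],
)

```text
time: 8.6
tcp_pos: [520.1, 18.6, 158.2]
tcp_rot: [0.0, 0.656, 0.755, -0.0]
contact_force: [0.0, -0.0, 0.2]
opening: 14.6
finger_force: 59.2
```

jog_arm(
  motion=[
    [[0,0,0.005,0],[0,0,0.01,0],[0,0,0.014,0],[0,0,0.017,0],[0,0,0.02,0],[0,0,0.023,0],[0,0,0.025,0],[0,0,0.025,0]],
  ],
)

```text
time: 9.27
tcp_pos: [519.8, 19.1, 132.7]
tcp_rot: [-0.0, 0.656, 0.755, -0.0]
contact_force: [0.1, -0.0, -1.2]
opening: 14.4
finger_force: 59.3
```

jog_arm(
  motion=[
    [[0,0,0.002,0],[0,0,0.004,0],[0,0,0.005,0],[0,0,0.006,0],[0,0,0.007,0],[0,0,0.008,0],[0,0,0.009,0],[0,0,0.01,0],[0,0,0.01,0]],
  ],
)

```text
time: 10.02
tcp_pos: [519.9, 19.1, 123.0]
tcp_rot: [-0.0, 0.656, 0.755, -0.0]
contact_force: [0.7, -0.1, -0.5]
opening: 14.1
finger_force: 59.3
```

jog_arm(
  motion=[
    [[0,0,0.003,0],[0,0,0.006,0],[0,0,0.009,0],[0,0,0.012,0],[0,0,0.014,0],[0,0,0.015,0],[0,0,0.016,0],[0,0,0.017,0],[0,0,0.018,0],[0,0,0.019,0],[0,0,0.019,0]],
  ],
)

```text
time: 10.93
tcp_pos: [520.6, 18.9, 105.2]
tcp_rot: [0.001, 0.656, 0.755, 0.0]
contact_force: [0.0, -0.6, 2.3]
opening: 14.5
finger_force: 59.7
```

jog_arm(
  motion=[
    [[0,0,-0.01,0],[0,0,-0.03,0],[0,0,-0.048,0],[0,0,-0.055,0],[0.015,0,-0.055,0],[0.035,0,-0.055,0],[0.048,0,-0.055,0],[0.052,0,-0.055,0],[0.052,0,-0.055,0],[0.052,0,-0.055,0],[0.052,0,-0.055,0]],
  ],
)

```text
time: 11.85
tcp_pos: [512.8, 70.1, 159.1]
tcp_rot: [-0.0, 0.656, 0.755, -0.0]
contact_force: [-0.7, -0.8, -1.2]
opening: 14.6
finger_force: 59.3
```

jog_arm(
  motion=[
    [[0,0,0.005,0],[0,0,0.01,0],[0,0,0.014,0],[0,0,0.017,0],[0,0,0.02,0],[0,0,0.023,0],[0,0,0.026,0],[0,0,0.026,0]],
  ],
)

```text
time: 12.52
tcp_pos: [512.3, 70.6, 132.5]
tcp_rot: [-0.0, 0.656, 0.755, -0.0]
contact_force: [-0.8, 0.8, -0.6]
opening: 14.7
finger_force: 59.3
```

jog_arm(
  motion=[
    [[0,0,0.002,0],[0,0,0.004,0],[0,0,0.005,0],[0,0,0.006,0],[0,0,0.007,0],[0,0,0.008,0],[0,0,0.009,0],[0,0,0.01,0],[0,0,0.01,0]],
  ],
)

```text
time: 13.27
tcp_pos: [512.6, 70.6, 123.1]
tcp_rot: [-0.0, 0.656, 0.755, -0.0]
contact_force: [-0.3, 0.2, -0.9]
opening: 14.9
finger_force: 59.3
```

jog_arm(
  motion=[
    [[0,0,0.003,0],[0,0,0.006,0],[0,0,0.009,0],[0,0,0.012,0],[0,0,0.014,0],[0,0,0.015,0],[0,0,0.016,0],[0,0,0.017,0],[0,0,0.018,0],[0,0,0.019,0],[0,0,0.019,0]],
  ],
)

```text
time: 14.18
tcp_pos: [513.2, 70.6, 105.2]
tcp_rot: [0.0, 0.656, 0.755, 0.0]
contact_force: [-1.5, 0.5, 3.9]
opening: 14.8
finger_force: 59.7
```

Bottles A and B take the gauge fully, and C stops it at 13 mm, so C is the bad one. Next I return the gauge to its stand.

jog_arm(
  motion=[
    [[0,0,-0.01,0],[0,0,-0.03,0],[0,0,-0.055,0],[0,0,-0.075,0],[0,0,-0.08,0],[0,0,-0.08,0]],
  ],
)

```text
time: 14.68
tcp_pos: [514.1, 70.6, 186.8]
tcp_rot: [0.002, 0.656, 0.755, 0.002]
contact_force: [1.0, -0.4, -1.3]
opening: 14.6
finger_force: 59.2
```

jog_arm(
  motion=[
    [[-0.015,-0.0047,0,0],[-0.05,-0.0156,0,0],[-0.09,-0.028,0,0],[-0.13,-0.0407,0,0],[-0.17,-0.0532,0,0],[-0.21,-0.0657,0,0],[-0.25,-0.0782,0,0],[-0.29,-0.0908,0,0],[-0.325,-0.1017,0,0],[-0.345,-0.108,0,0],[-0.355,-0.111,0,0],[-0.3555,-0.1113,0,0]],
  ],
)

```text
time: 15.68
tcp_pos: [451.1, -298.0, 182.5]
tcp_rot: [-0.001, 0.657, 0.754, -0.0]
contact_force: [-0.5, 0.3, -0.9]
opening: 14.3
finger_force: 59.2
```

jog_arm(
  motion=[
    [[0,0,0.01,0],[0,0,0.03,0],[0,0,0.05,0],[0,0,0.062,0],[0,0,0.068,0],[0,0,0.068,0],[0,0,0.068,0],[0,0,0.068,0]],
  ],
)

```text
time: 16.35
tcp_pos: [453.0, -297.1, 117.5]
tcp_rot: [0.001, 0.656, 0.755, 0.0]
contact_force: [-0.4, 0.4, -0.6]
opening: 14.4
finger_force: 59.2
```

jog_arm(
  motion=[
    [[0,-0.001,0.002,0],[0,-0.001,0.008,0],[0,-0.001,0.014,0],[0,-0.001,0.018,0],[0,-0.001,0.021,0],[0,-0.001,0.024,0],[0,-0.001,0.027,0],[0,-0.001,0.027,0]],
  ],
)

```text
time: 17.02
tcp_pos: [450.8, -296.8, 88.5]
tcp_rot: [-0.001, 0.656, 0.755, 0.0]
contact_force: [-0.7, -0.2, -0.9]
opening: 14.8
finger_force: 59.2
```

Entered without force. I'm lowering it to seat the collar at TCP z≈64.

jog_arm(
  motion=[
    [[0,0,0.004,0],[0,0,0.009,0],[0,0,0.014,0],[0,0,0.018,0],[0,0,0.021,0],[0,0,0.023,0],[0,0,0.024,0],[0,0,0.025,0],[0,0,0.026,0],[0,0,0.026,0]],
  ],
)

```text
time: 17.85
tcp_pos: [451.3, -297.2, 64.1]
tcp_rot: [-0.0, 0.656, 0.755, -0.0]
contact_force: [-2.5, 1.5, 3.7]
opening: 14.3
finger_force: 59.8
```

jog_arm(
  motion=[
    [[0,0,0,0],[0,0,0,0],[0,0,0,0],[0,0,0,0],[0,0,0,0],[0,0,-0.02,0],[0,0,-0.06,0],[0,0,-0.1,0],[0,0,-0.12,0],[0,0,-0.12,0]],
  ],
  jaw=0.07,
)

```text
time: 18.68
tcp_pos: [454.0, -299.5, 190.5]
tcp_rot: [0.006, 0.656, 0.755, -0.0]
contact_force: [0.3, -0.5, 1.1]
opening: 69.9
finger_force: 0.0
```

jog_arm(
  motion=[
    [[0.02,0.009,0,0],[0.06,0.027,0,0],[0.1,0.0445,0,0],[0.14,0.062,0,0],[0.175,0.0775,0,0],[0.205,0.091,0,0],[0.23,0.102,0,0],[0.245,0.109,0,0],[0.251,0.112,0,0],[0.251,0.112,0,0],[0.251,0.112,0,0],[0.251,0.112,0,0]],
  ],
)

```text
time: 19.68
tcp_pos: [526.7, -34.0, 182.9]
tcp_rot: [-0.0, 0.656, 0.754, -0.0]
contact_force: [-0.1, 0.1, -1.1]
opening: 69.8
finger_force: 0.0
```

```bash
python3 - <<'E'
from h import *
for i in range(3):
    c=viewer.camera("scene")
t=viewer.camera("top");s=manip.read_state();print(s['tcp_pos'],s['tcp_rot'],s['opening'])
A=[cv2.resize(x["pixels"][v:v+h,u:u+w,::-1],(400,400)) for x,u,v,w,h in((c,200,110,90,90),(c,80,210,90,90))]
cv2.imwrite("pics/g3.png",np.hstack(A))
print((proj(c,[[451,-295.5,50],[451,-295.5,105],[451,-295.5,45]])-[80,210]+.5)*4.444-.5)
E
```

```text
[526.94320119 -33.84315234 183.31629118] [ 6.61496464e-05  6.56491924e-01  7.54333049e-01 -2.79581309e-05] 70.16875136530197
[[170.56096915 180.57657499]
 [135.25011711 107.320527  ]
 [173.60397615 186.85761257]]
```

View pics/g3.png

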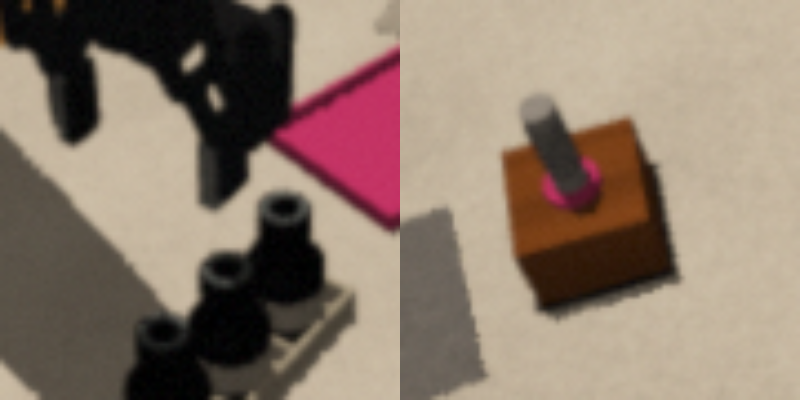

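Gauge is home: collar on the block at (570,185) and top at (537,105), matching the prediction. The open fingers straddle bottle C's row end, so I'm descending on its neck.

jog_arm(
  motion=[
    [[0,0,0.02,0],[0,0,0.05,0],[0,0,0.08,0],[0,0,0.103,0],[0,0,0.117,0],[0,0,0.123,0],[0,0,0.123,0],[0,0,0.123,0],[0,0,0.123,0]],
  ],
)

```text
time: 20.63
tcp_pos: [528.3, -33.3, 62.0]
tcp_rot: [0.001, 0.656, 0.755, 0.001]
contact_force: [0.2, -0.5, 0.2]
opening: 70.0
finger_force: 0.0
```

jog_arm(
  motion=[
    [[0,0,0,0],[0,0,0,0],[0,0,0,0],[0,0,0,0],[0,0,0,0],[0,0,0,0],[0,0,0,0],[0,0,0,0]],
  ],
  jaw=0.015,
)

```text
time: 21.3
tcp_pos: [527.8, -33.1, 61.3]
tcp_rot: [0.001, 0.656, 0.755, 0.0]
contact_force: [-1.0, -0.1, 6.1]
opening: 27.0
finger_force: 59.7
```

jog_arm(
  motion=[
    [[0,0,-0.006,0],[0,0,-0.018,0],[0,0,-0.036,0],[0,0,-0.06,0],[0,0,-0.085,0],[0,0,-0.105,0],[0,0,-0.115,0],[0,0,-0.12,0],[0,0,-0.12,0]],
  ],
)

```text
time: 22.05
tcp_pos: [527.4, -33.0, 181.3]
tcp_rot: [0.001, 0.656, 0.755, 0.0]
contact_force: [0.9, 0.1, -1.9]
opening: 26.7
finger_force: 59.3
```

jog_arm(
  motion=[
    [[0.01,-0.0007,0,0],[0.035,-0.0025,0,0],[0.07,-0.005,0,0],[0.105,-0.0074,0,0],[0.14,-0.01,0,0],[0.175,-0.0124,0,0],[0.21,-0.015,0,0],[0.24,-0.017,0,0],[0.265,-0.019,0,0],[0.285,-0.02,0,0],[0.294,-0.021,0,0],[0.296,-0.021,0,0]],
  ],
)

```text
time: 23.05
tcp_pos: [463.2, 258.5, 178.5]
tcp_rot: [-0.001, 0.655, 0.756, -0.001]
contact_force: [-0.6, -0.4, -0.2]
opening: 26.8
finger_force: 59.2
```

jog_arm(
  motion=[
    [[0,0,0.008,0],[0,0,0.025,0],[0,0,0.045,0],[0,0,0.065,0],[0,0,0.082,0],[0,0,0.095,0],[0,0,0.103,0],[0,0,0.107,0],[0,0,0.11,0],[0,0,0.11,0],[0,0,0.11,0]],
  ],
)

```text
time: 23.97
tcp_pos: [465.7, 257.4, 71.2]
tcp_rot: [0.0, 0.656, 0.755, 0.001]
contact_force: [0.6, 0.2, -0.4]
opening: 26.3
finger_force: 59.3
```

```bash
python3 - <<'E'
from h import *
c=viewer.camera("scene");c=viewer.camera("scene");s=manip.read_state();print(s['tcp_pos'],s['tcp_rot'],s['opening'],s['contact_force'])
crop(c,200,80,160,130,5,"g4")
E
```

```text
[465.71904126 257.5914528   71.41073381] [4.78306564e-04 6.55884752e-01 7.54860378e-01 8.78931582e-04] 26.82075951480573 [ 0.93865332  0.26907615 -0.55727386]
```

View pics/g4.png

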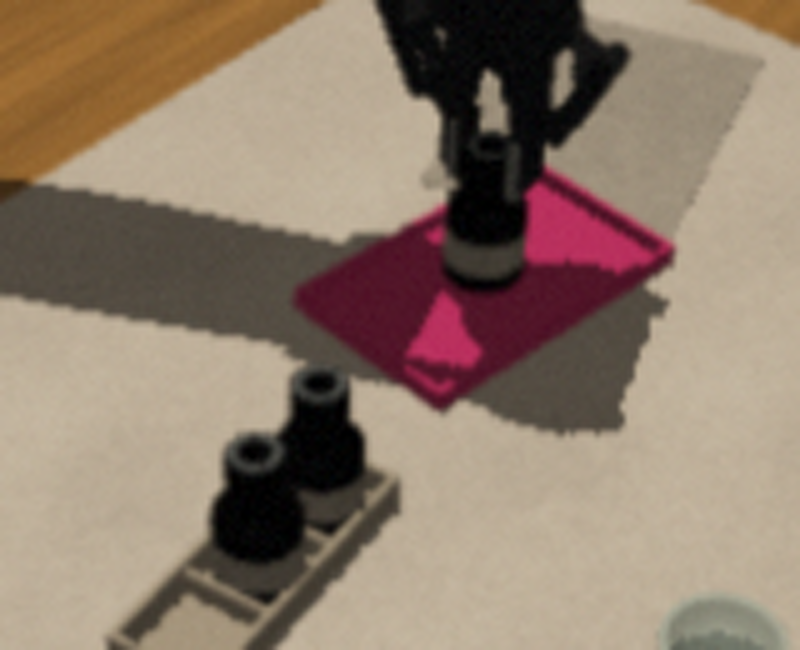

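The bottle at (485,240) hangs upright over the middle of the pink tray. A and B stand in the rack at (320,440) and (255,500). I'm lowering the last 10 mm.

jog_arm(
  motion=[
    [[0,0,0.003,0],[0,0,0.006,0],[0,0,0.008,0],[0,0,0.009,0],[0,0,0.01,0],[0,0,0.0105,0],[0,0,0.0105,0],[0,0,0.0105,0]],
  ],
)

```text
time: 24.73
tcp_pos: [464.9, 257.3, 61.3]
tcp_rot: [-0.0, 0.656, 0.755, -0.001]
contact_force: [-5.7, -2.9, 9.3]
opening: 26.7
finger_force: 60.5
```

Seated with light contact, so I'm releasing and rising.

jog_arm(
  motion=[
    [[0,0,0,0],[0,0,0,0],[0,0,0,0],[0,0,0,0],[0,0,0,0],[0,0,0,0],[0,0,-0.02,0],[0,0,-0.06,0],[0,0,-0.1,0],[0,0,-0.14,0],[0,0,-0.16,0],[0,0,-0.16,0]],
  ],
  jaw=0.075,
)

```text
time: 25.73
tcp_pos: [468.1, 258.5, 227.2]
tcp_rot: [0.003, 0.656, 0.755, 0.005]
contact_force: [1.0, 0.3, 0.3]
opening: 75.1
finger_force: 0.0
```

jog_arm(
  motion=[
    [[0.04,0,0,0],[0.08,0,0,0],[0.12,0,0,0],[0.16,0,0,0],[0.2,0,0,0],[0.22,0,0,0],[0.22,0,0,0],[0.22,0,0,0],[0.22,0,0,0],[0.22,0,0,0]],
  ],
)

```text
time: 26.57
tcp_pos: [434.5, 473.9, 219.2]
tcp_rot: [0.0, 0.656, 0.754, -0.001]
contact_force: [-0.1, -0.8, -0.9]
opening: 74.8
finger_force: 0.0
```

```bash
python3 - <<'E'
from h import *
c=viewer.camera("scene");s=manip.read_state();print(s['time'],s['tcp_pos'])
crop(c,0,0,512,384,1.5625,"g5")
E
```

```text
26.6167 [434.58282021 473.87631927 219.47566196]
```

View pics/g5.png

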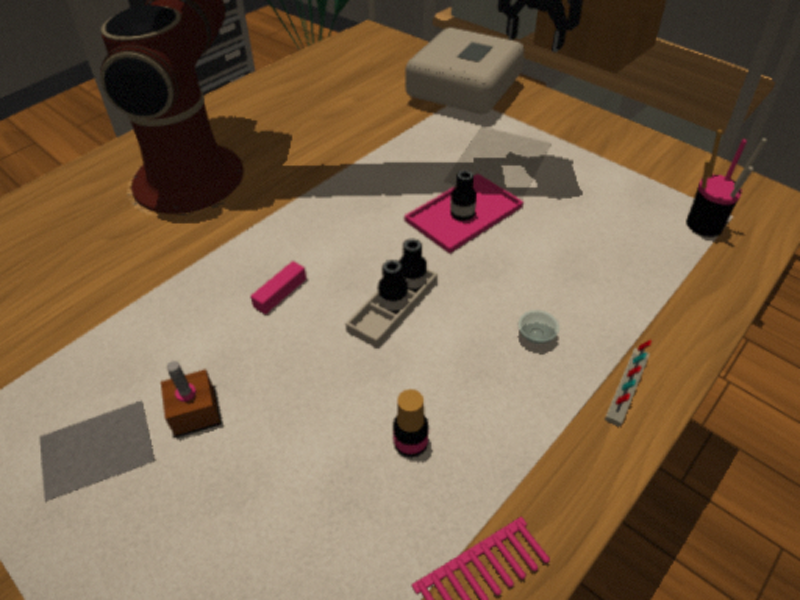

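The bad bottle stands upright in the tray at (463,198), and the two good ones are in the rack at (412,260) and (392,285). The gauge is home at (180,385), and nothing else has moved.

```bash
python3 -c "
from bench import manip
print(manip.finish_job())"
```

```text
the job is handed in; nothing more can be done
None
```

The job is handed in: one bottle had a bad neck (the gauge stopped 13 mm down) and now stands upright in the pink tray, the two good bottles are still in the rack, and the gauge is fully down in its stand, at about 27 s of the 72 s allowed.

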